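# Start the defibrillator trainer in child mode

## Robot

A 6-joint arm with a two-finger parallel gripper is mounted at the origin on the work surface. World frame = base frame: x ahead of the robot, y to its left, z up, the work surface at z = 0. Lengths are in m, angles in rad, forces in N, time in s.
With the tool pointing down it reaches from about 0.325 to 0.775 m from the base axis. Payload 9.3 kg.
Tool frame: the origin (TCP) lies midway between the tips of the shut fingers; the grasp point (between the pads) lies 19 mm behind it; x points along the fingers, z is the direction in which the jaws open and shut, and the axes are right-handed (so a half turn about x gives the same grasp; the last joint's range is limited). The gripper opens to 85 mm and grips with 20 to 120 N. Pads are 22 mm wide; open, the fingers measure 114 mm over their backs; the gripper's body (76 mm by 85 mm) begins 54 mm behind the grasp point. The pads swing forward as they close: fully open they stand 13 mm farther back than shut.
Start: joints at [1.136, 0.259, 0.021, 1.334, 0, 1.418], TCP at [0.153, 0.528, 0.231] pointing down, gripper open.
Joint ranges: [-3.04, 3.04], [-0.91, 1.82], [-1.04, 1.36], [-1.92, 1.95], [-1.52, 1.45], [-3.14, 3.14]. Speed limits (rad/s): [2.22, 2.22, 2.79, 3.14, 3.14, 3.14].

## Interface

Orientations are given as a rotation vector (axis times angle).
In Python, from plant import env, optics, ticket, nets gives the robot as it stands.
- The arm moves only by the shell command python3 -m handwheel 'ROWS' [OPENING] [FORCE]. ROWS is a JSON object of lists of equal length, an entry for each row: "travel": the shift along the world's x, y, z in mm, a list of three; "yaw": the turn about the world's z in degrees. A call has 1 to 10 rows; each row shifts and turns the commanded pose from where the row before left it; what a row does not reach is not made up. A row lasts 1/10 s, in which the tool goes at most 50 mm and 8.59 degrees, less where a joint would pass 70% of its speed; a pose out of reach is approached as far as the arm can. A call with a gripper value outside its range is refused whole. OPENING is the gripper command: -1 is fully open, 1 is shut, values between are in proportion, set as the call begins (- or left out, the last holds). The fingers move at their own pace and stop on an object; FORCE is the grip in N (left out, the last holds). Time passes only in rows, so rows that do not move let the fingers close. It gives the time, the measured TCP pose, the force and the opening at its end, in the units of the state.
- env.get_obs(): the state, without advancing time (a new reading comes with each control period).
- optics.capture(name): name is "scene" or "top" or "wrist"; returns a dict with "pixels" (480x640x3 uint8, blue, green, red), "camera_matrix" (3x3 intrinsics, pixels), "extrinsics" (4x4, takes a point from camera to world coordinates). Camera axes: x right, y up, looking along -z (the intrinsics and any distortion apply to the point x, -y, -z); pixel columns grow to the right and rows downward; lengths in m; the calibration is good to about 2 mm. The wrist camera is an equidistant fisheye: a pixel r from the principal point sees the ray r / f radians off the axis. A picture is of the moment at which its call begins. There is no depth.
- ticket.hand_in(): hands the job in, once; it reports no verdict.
Trained networks look in a picture, given as the dict that the camera call returned (one of the last four; its "shot" number tells which), for a name from the list of things; names that differ only in an ending like _2 or _b are one class to them, and where a whole thing is asked for, a point or a joint stands for the part that bears it (a point fixed in the world has none). Each returns a list of dicts, best first, with "confidence" (0 to 1); they miss things now and then, are a little off and sometimes report something else, mostly with a low value. They report only what shows in the picture. A call takes as long as a camera call.
- nets.spot_in(picture, query): "at" ([x, y, z] in m, in world coordinates, good to about 4 mm: the middle of the surface that is visible of it).
- nets.mark_of(picture, query): "at" ([x, y, z] in m, in world coordinates, good to about 4 mm: a listed point, or the origin of a listed thing).
The state is a dict: "time": time; "q": joint angles; "qd": joint speeds; "joint_torque": joint torques, N m; "position": TCP position; "orientation": TCP orientation; "ft_force": force on the tool from outside, world axes, zero at the start; "torque": the same for the moment, N m; "opening": finger opening in m.
Only numpy, scipy, OpenCV 4.12 (cv2) and the standard library are available. Lean on these libraries where they do the work, as an engineer would, in place of code of your own. Each camera call takes 0.05 s, during which the arm holds its last target. There are 200 camera calls.

## Task

Start the defibrillator trainer for a child patient: with the fingertips press the green on button fully in and let it spring back, then press the pink child button the same way and withdraw. Press gently, do not touch the orange shock button or the blue information button, do not shove, tip or lift the trainer, and leave the things lying around it where they are.

Things in the scene. Friction and masses are not known exactly. Their poses are not given: they have to be found in the camera images.
- aed: Defibrillator trainer: light-grey case, dark control panel on top, lying flat and loose on a blue mat, 210 (x) x 250 (y) x 70 mm high, 1.2 to 2 kg. Origin: centre of its underside. z up; x points away from the operator's side to the carrying handle, a dark loop 48 mm beyond the case; y to the operator's left. White cartridge cover with red tab on the far right, up to 9 mm above the panel.
- on_button_top (a point): Centre of the flat top of the round green on button (diameter 30 mm, white power symbol), 10 mm above the panel; goes down with it. At (55, 80, 80) mm in the trainer's axes. Green, pink and blue buttons stand in a row along the left edge, 60 mm between centres, green farthest from the operator, blue nearest; the nearest raised part of the cover is 55 mm from green.
- on_button (a joint): Travel of the green button in m: 0 up, 0.005 fully in. A spring returns it; it starts to move at about 1.5 N and is fully in at 5 N, where it meets a hard stop.
- child_button_top (a point): Centre of the flat top of the round pink child button (diameter 26 mm, white figure of a child), the middle one of the row, 10 mm above the panel; goes down with it. At (-5, 80, 80) mm in the trainer's axes.
- child_button (a joint): Travel of the pink button in m: 0 up, 0.005 fully in. Same spring as the green one: 1.5 N to start, 5 N fully in, then a hard stop.
- info_button: The blue information button, diameter 22 mm, not to be touched. Origin on its axis, 10 mm below its top; at (-65, 80, 70) mm in the trainer's axes.
- shock_button: The orange shock button with a white lightning flash, diameter 36 mm, not to be touched. Origin on its axis, 10 mm below its top; at (-55, -66, 70) mm in the trainer's axes.
- antiseptic: Loose amber bottle of antiseptic with a white cap, diameter 48 mm, 115 mm tall, standing beside the trainer. Origin: centre of its foot.
- gallipot: Loose small steel bowl, 68 mm across the rim, 36 mm high, standing beside the trainer. Origin: centre of its foot.
- tape_roll: Loose roll of white tape lying flat beside the trainer, diameter 60 mm, 25 mm high. Origin: centre of its underside.
- shears: Loose blue-handled shears, 175 mm long (x, blades to +x), 72 mm wide, 8 mm high, lying flat beside the trainer. Origin: on the table, near the pivot.

How it is judged:
On the way, in this order (a step that is already met when the one before it is completed fails the run):
1. the green on button is pressed in by the fingers, the pink one being up (value of joint on_button above 0.0035 m and value of joint child_button below 0.001 m and contact force between the fingers and aed above 1 N), for 0.05 s.
2. the green button has sprung back and the pink child button is pressed in by the fingers (value of joint child_button above 0.0035 m and value of joint on_button below 0.001 m and contact force between the fingers and aed above 1 N), for 0.05 s.
At the end, for the whole second after the job is handed in: Both buttons have been pressed at least 3.5 mm in, green first, and are up again (within 1 mm); the trainer lies flat and still within 15 mm of where it was, and the bottle, bowl, tape and shears are within 15 mm of where they were (value of joint each of on_button, child_button below 0.001 m and distance of aed from where it was at the start of the episode below 0.015 m and angle between aed's own z axis and vertical below 0.05 rad and linear speed of aed below 0.01 m/s and not (distance of any of antiseptic, gallipot, tape_roll, shears from where it was at the start of the episode above 0.015 m)); the robot touches nothing.
It fails at once if the orange shock button is touched (over 1 N) (contact force between shock_button and anything else above 1 N).
It fails at once if the blue information button is touched (over 1 N) (contact force between info_button and anything else above 1 N).
It fails at once if the trainer is pressed harder than 40 N (contact force between the fingers and aed above 40 N).
It fails at once if the trainer is shoved more than 15 mm, tipped more than 0.05 rad or lifted more than 8 mm (distance of aed from where it was at the start of the episode above 0.015 m or angle between aed's own z axis and vertical above 0.05 rad or height (world z) of aed above 0.008 m).
It fails at once if the bottle, bowl, tape or shears are moved more than 15 mm (distance of any of antiseptic, gallipot, tape_roll, shears from where it was at the start of the episode above 0.015 m).
It also fails if it takes over 38 s, if anything falls off the work surface, if the arm or the gripper's body presses on something with over 40 N, if the wrist force passes 120 N, or if a joint passes its speed limit or range.

## Working session

There is one attempt and no reset: what is moved stays moved. The work goes in short steps, Python scripts to look and compute and a shell command to move; the robot and the scene stay as the last step left them, time stands still between calls to the robot, and variables do not carry over. Pictures are saved under pics/ and viewed, about 8 in all and at most 12, crops included, and the job is handed in when it is done.

```bash
mkdir -p pics; cat > look.py <<'E'
import numpy as np, cv2
from plant import env, optics, ticket, nets
def px(p,P):
    E=np.array(p["extrinsics"]);K=np.array(p["camera_matrix"])
    c=np.linalg.inv(E)@np.append(P,1); v=np.array([c[0],-c[1],-c[2]])
    return (K@(v/v[2]))[:2]
def ray(p,u,v,z):
    E=np.array(p["extrinsics"]);K=np.array(p["camera_matrix"])
    d=np.linalg.inv(K)@[u,v,1]; d=E[:3,:3]@[d[0],-d[1],-d[2]]; o=E[:3,3]
    return o+d*(z-o[2])/d[2]
E
python3 - <<'E'
from look import *
for n in ("top","scene"):
    p=optics.capture(n); cv2.imwrite(f"pics/{n}0.png",p["pixels"])
    print(n,np.array(p["extrinsics"])[:3,3])
    for q in ("on_button_top","child_button_top","info_button","shock_button","aed","antiseptic","gallipot","tape_roll","shears"):
        for r in nets.mark_of(p,q)[:2]: print(q,np.round(r["at"],4),round(r["confidence"],2),px(p,r["at"]).round())
o=env.get_obs(); print(o["time"],o["position"],o["orientation"],o["opening"],o["ft_force"])
E
```

```text
top [0.4718936  0.02508248 0.98742246]
on_button_top [ 0.617  -0.1032  0.083 ] 0.8 [402. 190.]
on_button_top [ 5.445e-01 -3.658e-01 -4.000e-04] 0.55 [551. 238.]
child_button_top [ 0.5595 -0.084   0.0801] 0.75 [390. 227.]
info_button [ 0.4969 -0.0732  0.0691] 0.72 [383. 267.]
shock_button [ 0.4781 -0.2157  0.0696] 0.9 [475. 278.]
aed [ 0.5471 -0.1628  0.0022] 0.72 [431. 238.]
aed [ 0.5606 -0.0857  0.0819] 0.25 [391. 226.]
antiseptic [ 0.4536 -0.3446  0.0022] 0.81 [541. 292.]
antiseptic [ 0.4983 -0.0723  0.065 ] 0.23 [382. 266.]
gallipot [ 0.5454 -0.3664 -0.0007] 0.81 [551. 237.]
tape_roll [0.6727 0.0034 0.0019] 0.62 [332. 166.]
shears [0.5281 0.0313 0.0034] 0.78 [317. 251.]
scene [ 1.04684618 -0.0096604   0.72419436]
on_button_top [ 0.619  -0.0942  0.0763] 0.47 [252. 283.]
child_button_top [ 0.5591 -0.0864  0.0806] 0.55 [257. 253.]
child_button_top [ 0.4991 -0.0755  0.0721] 0.36 [264. 230.]
info_button [ 0.4987 -0.0763  0.0716] 0.54 [264. 230.]
shock_button [ 0.4765 -0.2173  0.0735] 0.57 [189. 223.]
antiseptic [ 0.4488 -0.3443  0.0042] 0.83 [135. 238.]
gallipot [ 0.5444 -0.3649  0.0014] 0.86 [115. 278.]
tape_roll [6.765e-01 1.000e-04 3.000e-03] 0.63 [309. 332.]
shears [0.5282 0.0304 0.0012] 0.78 [321. 262.]
1.0 [0.15296546 0.52830237 0.23127368] [-0.99910892  1.32945984  0.99910423] 0.0853472887832104 [-0.1989694   0.36080975 -0.14389856]
```

View pics/top0.png

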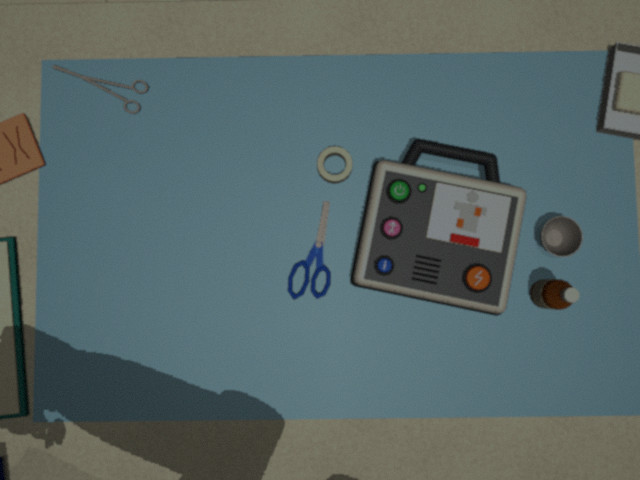

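```bash
python3 - <<'E'
from look import *
from scipy.spatial.transform import Rotation as R
p=optics.capture("top"); im=p["pixels"]; h=cv2.cvtColor(im,cv2.COLOR_BGR2HSV)
for n,(u,v),lo,hi in (("green",(402,190),(40,80,40),(90,255,255)),("pink",(390,227),(140,50,60),(179,255,255)),("blue",(383,267),(95,100,40),(130,255,255))):
    m=np.zeros(h.shape[:2],np.uint8); m[v-16:v+17,u-16:u+17]=1
    m=cv2.inRange(h,lo,hi)*m
    c=max(cv2.findContours(m,0,2)[0],key=cv2.contourArea); (x,y),r=cv2.minEnclosingCircle(c)
    print(n,x,y,r,ray(p,x,y,.08))
o=env.get_obs(); print(R.from_rotvec(o["orientation"]).as_matrix().round(3))
E
```

```text
green 399.0704345703125 190.091552734375 10.11140251159668 [ 0.61739305 -0.09961762  0.08      ]
pink 391.625 227.2083282470703 8.661355018615723 [ 0.55901278 -0.08654519  0.08      ]
blue 384.20001220703125 264.79998779296875 7.528695106506348 [ 0.50045951 -0.07361434  0.08      ]
[[ 0.    -0.961  0.278]
 [ 0.     0.278  0.961]
 [-1.    -0.     0.   ]]
```

The top view shows the trainer at a yaw of about -12.5°. Green is at (399,190), pink at (392,227) and blue at (384,265). Their back-projected spacing is 59.8 mm, which agrees with the stated 60. The tape is at (334,164), the shears at (315,255), and the bowl and bottle on the right. I'll shut the fingers and move over the green button at a safe height.

```bash
python3 -m handwheel '{"travel":[[23,-31,0],[23,-31,0],[23,-31,0],[23,-31,0],[23,-31,0],[23,-31,0],[23,-31,0],[23,-31,0],[23,-31,0],[23,-31,0]],"yaw":[0,0,0,0,0,0,0,0,0,0]}' 1 20
python3 -m handwheel '{"travel":[[26,-35,0],[26,-35,0],[26,-35,0],[26,-35,0],[26,-35,-10],[26,-35,-10],[26,-35,-20],[26,-35,-20],[26,-37,-30],[0,0,0]],"yaw":[0,0,0,0,0,0,0,0,0,0]}'
python3 -m handwheel '{"travel":[[0,0,0],[0,0,0],[0,0,0]],"yaw":[0,0,0]}'
python3 - <<'E'
from look import *
for n in ("scene","wrist"):
    p=optics.capture(n); cv2.imwrite(f"pics/{n}1.png",p["pixels"])
    for q in ("on_button_top","child_button_top","info_button","aed"):
        for r in nets.mark_of(p,q)[:1]: print(n,q,np.round(r["at"],4),round(r["confidence"],2))
E
```

```text
time: 2.05
position: [0.3837, 0.2169, 0.2315]
orientation: [-0.999, 1.329, 0.999]
ft_force: [0.3, 0.8, -0.2]
opening: 0.0002
time: 3.05
position: [0.6155, -0.0996, 0.1386]
orientation: [-0.994, 1.335, 1.0]
ft_force: [-0.1, -0.0, -0.7]
opening: 0.0002
time: 3.35
position: [0.6149, -0.0948, 0.145]
orientation: [-1.001, 1.328, 0.999]
ft_force: [0.3, -0.6, 0.4]
opening: -0.0001
scene on_button_top [ 0.6198 -0.0956  0.0756] 0.48
scene child_button_top [ 0.5606 -0.0814  0.082 ] 0.65
scene info_button [ 0.5421 -0.3691  0.0022] 0.55
wrist on_button_top [ 0.6189 -0.0968  0.0782] 0.63
wrist child_button_top [ 0.5591 -0.0824  0.0839] 0.84
wrist info_button [ 0.4968 -0.0697  0.0705] 0.63
wrist aed [ 0.5478 -0.161  -0.0025] 0.81
```

```bash
python3 - <<'E'
import cv2,numpy as np
cv2.imwrite("pics/m1.png",np.hstack([cv2.imread("pics/wrist1.png")[:,120:520],cv2.resize(cv2.imread("pics/scene1.png")[180:380,140:340],(400,480))]))
from plant import env
o=env.get_obs();print(o["position"],o["ft_force"])
E
```

```text
[ 0.61486368 -0.09572999  0.14367472] [-0.27319023  0.179118    0.54618211]
```

View pics/m1.png

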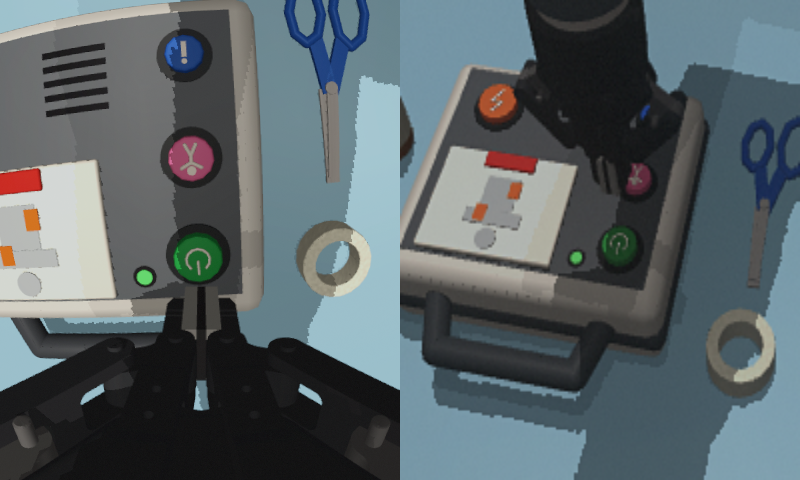

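Wrist view (left): the shut fingertips at about (200,295) point at green (198,255), pink is at (191,157) and blue at (184,53). I'll measure green and pink with the fisheye model from close range.

```bash
python3 - <<'E'
from look import *
p=optics.capture("wrist"); h=cv2.cvtColor(p["pixels"],cv2.COLOR_BGR2HSV)
K=np.array(p["camera_matrix"]);E=np.array(p["extrinsics"]);f=K[0,0]
o=env.get_obs();T=np.array(o["position"])
def fr(u,v,z):
    a,b=(u-K[0,2])/K[0,0],(v-K[1,2])/K[1,1];t=np.hypot(a,b)
    d=E[:3,:3]@np.array([np.sin(t)*a/t,-np.sin(t)*b/t,-np.cos(t)]);return E[:3,3]+d*(z-E[2,3])/d[2]
def fp(P):
    c=np.linalg.inv(E)@np.append(P,1);a,b,w=c[0],-c[1],-c[2];t=np.arctan2(np.hypot(a,b),w)/np.hypot(a,b)
    return K[0,2]+K[0,0]*t*a,K[1,2]+K[1,1]*t*b
print("cam",E[:3,3],"tcp px",fp(T),T)
for n,(u,v),lo,hi in (("green",(318,255),(40,80,30),(90,255,255)),("pink",(311,157),(140,50,60),(179,255,255))):
    m=np.zeros(h.shape[:2],np.uint8); m[v-40:v+40,u-40:u+40]=1
    m=cv2.inRange(h,lo,hi)*m
    c=max(cv2.findContours(m,0,2)[0],key=cv2.contourArea); (x,y),r=cv2.minEnclosingCircle(c)
    print(n,x,y,r,fr(x,y,.078))
    print(nets.mark_of(p,{"green":"on_button_top","pink":"child_button_top"}[n])[:1])
E
```

```text
cam [ 0.54341912 -0.07398557  0.28698548] tcp px (np.float64(318.6258913877636), np.float64(301.7594589589207)) [ 0.61490853 -0.09578721  0.14363891]
green 318.40582275390625 257.1286926269531 25.402381896972656 [ 0.61863606 -0.09746069  0.078     ]
[{'at': [0.6215, -0.0947, 0.0825], 'confidence': 0.76}]
pink 311.2616882324219 157.84112548828125 23.32752227783203 [ 0.56064985 -0.08478492  0.078     ]
[{'at': [0.5593, -0.0844, 0.082], 'confidence': 0.66}]
```

Estimates agree on green at about (0.618, -0.098). I'll centre over it and descend to just above.

```bash
python3 -m handwheel '{"travel":[[3,-2,0],[0,0,-15],[0,0,-15],[0,0,-12],[0,0,-8],[0,0,-3],[0,0,0],[0,0,0]],"yaw":[0,0,0,0,0,0,0,0]}'
python3 -m handwheel '{"travel":[[0,0,0],[0,0,0]],"yaw":[0,0]}'
python3 - <<'E'
from look import *
p=optics.capture("scene");a=p["pixels"][200:340,180:320]
cv2.imwrite("pics/m2.png",np.hstack([cv2.resize(a,(480,480)),optics.capture("wrist")["pixels"][160:400,240:400].repeat(2,0).repeat(2,1)]))
E
```

```text
time: 4.8
position: [0.6182, -0.0979, 0.0912]
orientation: [-1.0, 1.329, 0.999]
ft_force: [-1.0, 1.1, -0.2]
opening: 0.0002
time: 5.0
position: [0.6181, -0.0978, 0.0912]
orientation: [-1.0, 1.329, 0.999]
ft_force: [-0.1, 0.7, -1.1]
opening: 0.0003
```

View pics/m2.png

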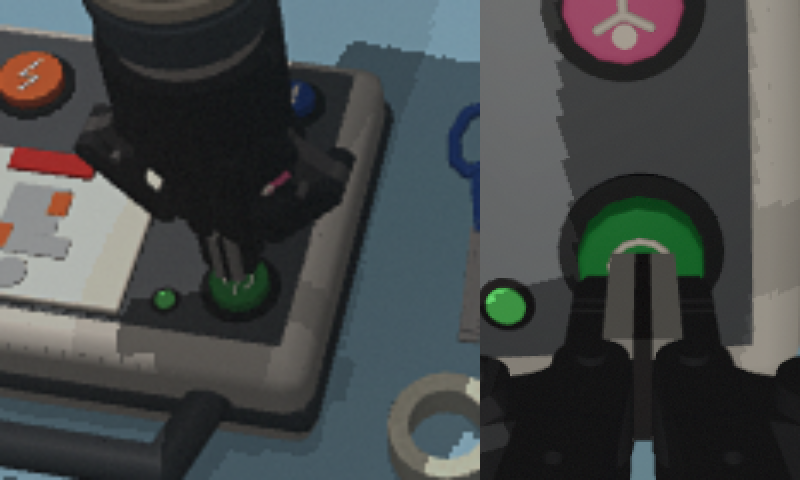

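The fingertips are centred over green in both views. Next I'll descend slowly and watch the force.

```bash
python3 -m handwheel '{"travel":[[0,0,-4],[0,0,-3],[0,0,-2],[0,0,0],[0,0,0]],"yaw":[0,0,0,0,0]}'
python3 -m handwheel '{"travel":[[0,0,-1],[0,0,-1],[0,0,-1],[0,0,0],[0,0,0]],"yaw":[0,0,0,0,0]}'
python3 -m handwheel '{"travel":[[0,0,-1],[0,0,0],[0,0,0]],"yaw":[0,0,0]}'
```

```text
time: 5.6
position: [0.6179, -0.0978, 0.0816]
orientation: [-0.999, 1.33, 0.999]
ft_force: [-0.1, 0.9, -0.5]
opening: 0.0002
time: 6.1
position: [0.618, -0.0978, 0.0788]
orientation: [-0.999, 1.329, 0.999]
ft_force: [0.5, 0.4, 2.1]
opening: -0.0
time: 6.4
position: [0.618, -0.0978, 0.0777]
orientation: [-0.999, 1.329, 0.999]
ft_force: [0.2, -0.2, 2.9]
opening: 0.0002
```

```bash
python3 -m handwheel '{"travel":[[0,0,-1],[0,0,-1],[0,0,0],[0,0,0]],"yaw":[0,0,0,0]}'
python3 -m handwheel '{"travel":[[0,0,-1],[0,0,0],[0,0,0]],"yaw":[0,0,0]}'
```

```text
time: 6.8
position: [0.618, -0.0978, 0.0758]
orientation: [-0.999, 1.329, 0.999]
ft_force: [-0.7, 0.1, 4.1]
opening: 0.0002
time: 7.1
position: [0.618, -0.0978, 0.0751]
orientation: [-1.0, 1.329, 0.999]
ft_force: [-0.6, 0.4, 7.5]
opening: -0.0
```

The force is 7.5 N, above the 5 N needed for full travel, and z is stalling, so the button is at its hard stop. I'll add a small confirming press, lift, and move across to pink.

```bash
python3 -m handwheel '{"travel":[[0,0,-0.5],[0,0,0],[0,0,0]],"yaw":[0,0,0]}'
python3 -m handwheel '{"travel":[[0,0,6],[0,0,12],[0,0,4],[-19,4,0],[-20,4,0],[-19,4.5,0],[0,0,0],[0,0,0],[0,0,0]],"yaw":[0,0,0,0,0,0,0,0,0]}'
python3 - <<'E'
from look import *
p=optics.capture("scene");a=p["pixels"][180:320,180:320]
w=optics.capture("wrist")
cv2.imwrite("pics/m3.png",np.hstack([cv2.resize(a,(480,480)),w["pixels"][160:400,240:400].repeat(2,0).repeat(2,1)]))
for q in ("on_button_top","child_button_top","info_button"):
  for pp in (p,w): print(q,[(np.round(r["at"],4),r["confidence"]) for r in nets.mark_of(pp,q)[:1]])
E
```

```text
time: 7.4
position: [0.618, -0.0978, 0.075]
orientation: [-1.0, 1.329, 0.998]
ft_force: [-1.3, 0.1, 10.7]
opening: -0.0003
time: 8.3
position: [0.5607, -0.0855, 0.0963]
orientation: [-0.999, 1.329, 0.999]
ft_force: [-0.2, -0.7, -1.9]
opening: 0.0002
on_button_top [(array([ 0.6196, -0.0973,  0.076 ]), 0.6)]
on_button_top [(array([ 0.6183, -0.0938,  0.0799]), 0.81)]
child_button_top [(array([ 0.56  , -0.0818,  0.0812]), 0.51)]
child_button_top [(array([ 0.5625, -0.0865,  0.0815]), 0.83)]
info_button []
info_button [(array([ 0.4992, -0.0705,  0.0682]), 0.96)]
```

View pics/m3.png

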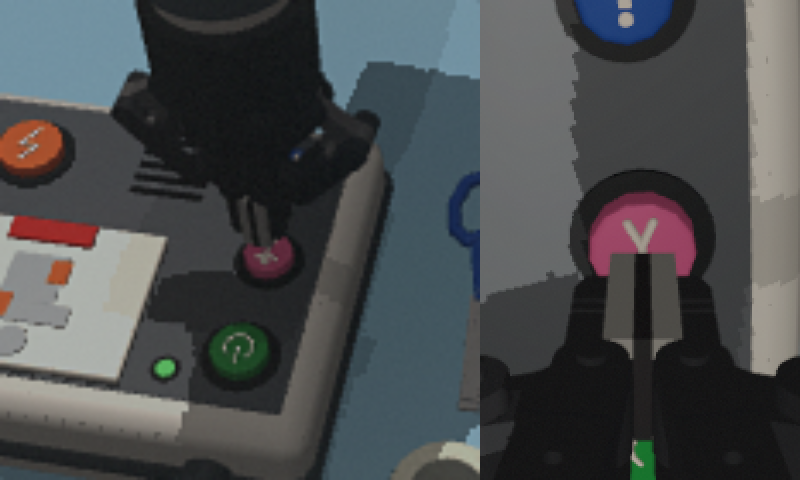

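Green is up again and the fingertips are centred over pink, well clear of blue. I'll press pink now, from z 0.0963 down to a stop expected near 0.075.

```bash
python3 -m handwheel '{"travel":[[0,0,-6],[0,0,-5],[0,0,-3],[0,0,-2],[0,0,-1],[0,0,-1],[0,0,0],[0,0,0]],"yaw":[0,0,0,0,0,0,0,0]}'
python3 -m handwheel '{"travel":[[0,0,-1],[0,0,-1],[0,0,0],[0,0,0]],"yaw":[0,0,0,0]}'
python3 -m handwheel '{"travel":[[0,0,-1],[0,0,0],[0,0,0]],"yaw":[0,0,0]}'
```

```text
time: 9.5
position: [0.5599, -0.0853, 0.0783]
orientation: [-0.999, 1.329, 0.999]
ft_force: [-1.7, 0.8, 1.7]
opening: -0.0003
time: 9.9
position: [0.5599, -0.0853, 0.0762]
orientation: [-0.999, 1.329, 0.999]
ft_force: [-1.2, 1.0, 3.7]
opening: 0.0003
time: 10.2
position: [0.56, -0.0853, 0.0752]
orientation: [-0.999, 1.329, 0.999]
ft_force: [-1.8, 0.1, 5.0]
opening: 0.0003
```

```bash
python3 -m handwheel '{"travel":[[0,0,-1],[0,0,0],[0,0,0]],"yaw":[0,0,0]}'
```

```text
time: 10.5
position: [0.56, -0.0853, 0.075]
orientation: [-1.0, 1.329, 0.998]
ft_force: [-3.3, 1.3, 11.4]
opening: 0.0001
```

Pink is at its stop: 11.4 N with z stalled at 0.075. I'll withdraw straight up, then back away so the top camera has a clear view.

```bash
python3 -m handwheel '{"travel":[[0,0,6],[0,0,20],[0,0,30],[0,0,40],[0,0,40],[-10,35,0],[-10,40,0],[-10,40,0],[-10,40,0],[-10,40,0]],"yaw":[0,0,0,0,0,0,0,0,0,0]}'
python3 -m handwheel '{"travel":[[-10,40,0],[-10,40,0],[-10,40,0],[0,0,0],[0,0,0],[0,0,0]],"yaw":[0,0,0,0,0,0]}'
python3 - <<'E'
from look import *
p=optics.capture("top");s=optics.capture("scene")
cv2.imwrite("pics/m4.png",np.hstack([p["pixels"][100:340,270:600],s["pixels"][160:400,80:400]]))
a=cv2.imread("pics/top0.png")
for q in ("on_button_top","child_button_top","info_button","aed","antiseptic","gallipot","tape_roll","shears"):
    for r in nets.mark_of(p,q)[:1]: print(q,np.round(r["at"],4),round(r["confidence"],2))
b=p["pixels"]
for n,(u,v,r) in dict(aed=(435,230,90),tape=(334,164,20),shears=(312,255,45),bowl=(561,236,22),bottle=(556,293,22)).items():
    g=lambda i:np.float32(cv2.cvtColor(i[max(0,v-r):v+r,u-r:u+r],cv2.COLOR_BGR2GRAY))
    print(n,"shift px",np.round(cv2.phaseCorrelate(g(a),g(b)),2))
E
```

```text
time: 11.5
position: [0.5094, 0.1111, 0.21]
orientation: [-0.999, 1.329, 0.999]
ft_force: [1.2, 0.0, 0.2]
opening: -0.0004
time: 12.1
position: [0.4801, 0.2292, 0.2099]
orientation: [-0.999, 1.33, 0.999]
ft_force: [-0.3, 0.2, -0.8]
opening: -0.0002
on_button_top [ 0.544  -0.3648 -0.0008] 0.53
child_button_top [ 0.5608 -0.0857  0.0828] 0.53
info_button [ 0.4978 -0.0732  0.0701] 0.43
aed [ 0.548  -0.163   0.0015] 0.91
antiseptic [ 4.516e-01 -3.405e-01  2.000e-04] 0.89
gallipot [ 0.5451 -0.3624 -0.    ] 0.87
tape_roll [0.6728 0.0028 0.0047] 0.64
shears [0.5294 0.0293 0.0022] 0.92Traceback (most recent call last):
  File "<stdin>", line 10, in <module>
    return _wrapfunc(a, 'round', decimals=decimals, out=out)
    return _wrapit(obj, method, *args, **kwds)
    conv = _array_converter(obj)
ValueError: setting an array element with a sequence. The requested array has an inhomogeneous shape after 1 dimensions. The detected shape was (2,) + inhomogeneous part.
```

View pics/m4.png

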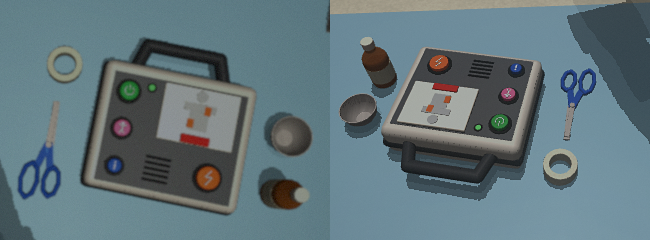

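Both buttons are up and everything lies where it was, within network noise. The robot is clear, so I'm handing in.

```bash
python3 -c "
from plant import ticket; print(ticket.hand_in())"
```

```text
the job is handed in; nothing more can be done
None
```

I pressed the green on button and then the pink child button to their hard stops with the shut fingertips, withdrew, and handed the job in at about 12 s. The hand-in reported no verdict.

- **Green:** about 10.7 N when it stopped at z = 0.075 m. It showed as up again before I pressed pink.
- **Pink:** about 11.4 N when it stopped at z = 0.075 m. It showed as up again in the last pictures.
- **Nothing else touched or moved:** I stayed well clear of the blue and orange buttons. In the last pictures the arm was clear, and the networks placed the trainer, bottle, bowl, tape and shears within about 5 mm of their first readings, which is their noise.

Two last checks fell short. The pixel-shift comparison crashed on a print error, and I did not repeat it. In the last top picture the network also mistook the bowl for the green button, with low confidence; the picture itself shows green up and in place.

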